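# Slide the vial rack round the bench clutter and seat it in the rack reader

## Task

Push the orange rack of red-capped vials along the bench, without lifting or tipping it and without anything touching the sharps bin, the carton or the pipette-tip box, into the open bay of the white rack reader. Keep pushing until you feel the sprung stop hidden under the reader's hood, and hold the rack firmly against it for a moment with about 10 N on the stop, never more than 15 N. Then ease off and leave the rack standing square in the bay, still resting against the stop.

Things in the scene. Friction and masses are not known exactly. Their poses are not given: they have to be found in the camera images.
- rack_center (a point): Centre of the loose vial rack, half-way up (29 mm above the bench). Orange foot 100 mm (its x) by 140 mm (y), 30 mm high; red-capped vials in a 90 x 130 mm block reach 58 mm. 0.3 to 0.6 kg, slippery: slides at 0.7 to 2.2 N. Too wide to grip: push its foot 10 to 20 mm above the bench. Starts left or right of the bay, a 140 mm side towards the robot (within 0.2 rad).
- reader: White rack reader, fixed. Origin: middle of the bay's mouth, at bench height; x points into the bay (away from the robot), y across. The bench is the bay's floor. Its parallel walls, 148 mm apart and 45 mm high, begin at x = 0; blue guide lips before them, as high, flare to 180 mm apart at x = -32 mm. From x = 160 mm its body is 230 mm wide, 114 mm high.
- hood_edge (a point): Middle of the top front edge of the hood over the bay: 20 mm into the bay from its mouth, 76 mm above the bench (underside 68 mm); its x points into the bay. Hidden under it is a stop with a 100 mm wide rubber pad that meets the rack's front face. The stop is set to another depth each time: the pad's face lies 40 to 70 mm inside the mouth and must be felt for.
- hood_back (a point): Middle of the hood's rear end, where it meets the taller body, 160 mm into the bay from its mouth, 76 mm up. The stop's pad is sprung, 2 N per mm over 10 mm, and damped, 0.12 N per mm/s. Let go, it pushes the rack back some 3 to 6 mm until friction on the bench holds it. Push on the stop = push on the rack less the rack's sliding friction.
- sharps_bin: yellow sharps bin with red lid, fixed; 89 x 89 mm, 122 mm high; origin at the centre of its underside. Stands beside the reader. Do not touch.
- carton: cardboard reagent carton with a red band, fixed; 86 x 86 mm, 101 mm high; origin at the centre of its underside. Stands on the other side of the reader (the bin and the carton may swap sides). Do not touch.
- tip_box: blue and white pipette-tip box with yellow tips, fixed; 85 mm (x) by 120 mm (y), 63 mm high; origin at the centre of its underside. Stands to the side of the bay opposite to where the rack starts. Do not touch.

How it is judged (in metres and radians):
On the way, in this order (a step that is already met when the one before it is completed fails the run):
1. the rack's front is 10 mm or more inside the bay, between its walls (x of rack_center in the frame of reader above -0.04 m and y of rack_center in the frame of reader between -0.008 and 0.008 m and angle between the x axis of rack_center and the x axis of reader, either way round below 0.07 rad).
2. the rack is pressed against the hidden stop with more than 5 N for 0.3 s (contact force between rack and pad above 5 N and y of rack_center in the frame of reader between -0.008 and 0.008 m and angle between the x axis of rack_center and the x axis of reader, either way round below 0.07 rad), for 0.3 s.
At the end, for the whole second after the job is handed in: The rack stands flat and at rest in the bay, its front face touching the stop's pad (more than 0.3 N), within 8 mm of the bay's centre line and 0.07 rad of square (contact force between rack and pad above 0.3 N and x of rack_center in the frame of reader above -0.016 m and y of rack_center in the frame of reader between -0.008 and 0.008 m and angle between the x axis of rack_center and the x axis of reader, either way round below 0.07 rad and angle between rack_center's own z axis and vertical below 0.05 rad and height (world z) of rack_center below 0.034 m and linear speed of rack below 0.01 m/s).
It fails at once if the stop is pressed with more than 16 N (contact force between rack and pad above 16 N).
It fails at once if the rack is lifted more than 8 mm or tipped more than 0.2 rad (height (world z) of rack_center above 0.037 m or angle between rack_center's own z axis and vertical above 0.2 rad).
It fails at once if the yellow sharps bin is touched (more than 0.5 N) (contact force between sharps_bin and anything else above 0.5 N).
It fails at once if the carton is touched (more than 0.5 N) (contact force between carton and anything else above 0.5 N).
It fails at once if the pipette-tip box is touched (more than 0.5 N) (contact force between tip_box and anything else above 0.5 N).
It also fails if it takes over 72 s, if anything falls off the work surface, if the arm or the gripper's body presses on something with over 40 N, if the wrist force passes 120 N, or if a joint passes its speed limit or range.

## Robot

A 6-joint arm with a two-finger parallel gripper is mounted at the origin on the work surface. World frame = base frame: x ahead of the robot, y to its left, z up, the work surface at z = 0. Lengths are in mm, angles in rad, forces in N, time in s.
With the tool pointing down it reaches from about 275 to 1000 mm from the base axis. Payload 8.4 kg.
Tool frame: the origin (TCP) lies at the very end of the fingers, on their centre line; the grasp point (between the pads) lies 19 mm behind it; z points along the fingers, y is the direction in which the jaws open and shut (so a half turn about z gives the same grasp; the last joint's range is limited). The gripper opens to 85 mm and grips with 20 to 120 N. Pads are 22 mm wide; open, the fingers measure 114 mm over their backs; the gripper's body (76 mm by 85 mm) begins 54 mm behind the grasp point. The pads swing forward as they close: fully open they stand 13 mm farther back than shut.
Start: joints at [1.193, 0.353, 1.633, -0, 1.155, -0.002], TCP at [229.384, 581.387, 231.281] pointing down, gripper open.
Joint ranges: [-2.63, 2.63], [-0.92, 2.1], [0.06, 2.66], [-1.3, 4.44], [0, 2.69], [-3.02, 3.02]. Speed limits (rad/s): [2.22, 2.22, 2.79, 3.14, 3.14, 3.14].

## Interface

Orientations are given as [roll, pitch, yaw] about the fixed x, y, z axes, in that order (R = Rz(yaw) Ry(pitch) Rx(roll)).
In Python, from rig import sense, grab_frame, get_calibration, sign_off, boxes_of, trace gives the robot as it stands.
- The arm moves only by the tool servo_tool, never from a script. Its argument "rows" is a list of rows, each a list of 3 entries, a list of its own where there are three numbers: the finger opening in mm, from 0 to 85.4, then the shift along the tool's x, y, z in mm, then the turn, a rotation vector about the tool's x, y, z in degrees. A call has 1 to 8 rows; each row shifts and turns the commanded pose from where the row before left it, along the tool's axes as they then stand; what a row does not reach is not made up. A row lasts 1/8 s, in which the tool goes at most 62.5 mm and 10.7 degrees, less where a joint would pass 70% of its speed; a pose out of reach is approached as far as the arm can. A call is refused whole if a number of a shift passes 62.5 or a number of a turn 10.7, either way. A call with a gripper value outside its range is refused whole. The fingers move at their own pace and stop on an object; "force" is the grip in N (left out, the last holds). Time passes only in rows, so rows that do not move let the fingers close. It gives the time, the measured TCP pose, the force and the opening at its end, in the units of the state.
- sense(): the state, without advancing time (a new reading comes with each control period).
- grab_frame(name): name is "side" or "top"; returns the picture (384x512x3 uint8, blue, green, red); there is no depth.
- get_calibration(name): a dict with "intrinsics" (3x3 intrinsics, pixels), "world_to_cam" (4x4, takes a point from world to camera coordinates). Camera axes: x right, y down, z forward; pixel columns grow to the right and rows downward; lengths in mm; the calibration is good to about 2 mm. A picture is of the moment at which its call begins. get_calibration takes no time and is no camera call.
- sign_off(): hands the job in, once; it reports no verdict.
Trained networks look in the newest picture that a camera, given by its name, has taken for a name from the list of things; names that differ only in an ending like _2 or _b are one class to them, and where a whole thing is asked for, a point or a joint stands for the part that bears it (a point fixed in the world has none). Each returns a list of dicts, best first, with "conf" (0 to 1); they miss things now and then, are a little off and sometimes report something else, mostly with a low value. They report only what shows in the picture. A call takes as long as a camera call.
- boxes_of(camera, thing): "centre" ([x, y, z] in mm, in the coordinates of the camera as it stood for that picture, good to about 4 mm: the middle of the surface that is visible of it).
- trace(camera, thing): "mask" (384x512 bool, what is visible of it).
The state is a dict: "clock": time; "qpos": joint angles; "qvel": joint speeds; "joint_efforts": joint torques, N m; "eef_pos": TCP position; "tcp_rot": TCP orientation; "contact_force": force on the tool from outside, world axes, zero at the start; "wrist_torque": the same for the moment, N m; "opening": opening from 0.0 (shut) to 1.0 (fully open).
Only numpy, scipy, OpenCV 4.12 (cv2) and the standard library are available. Lean on these libraries where they do the work, as an engineer would, in place of code of your own. Each camera call takes 0.05 s, during which the arm holds its last target. There are 200 camera calls.

## Working session

There is one attempt and no reset: what is moved stays moved. The work goes in short steps, Python scripts to look and compute and a tool call to move; the robot and the scene stay as the last step left them, time stands still between calls to the robot, and variables do not carry over. Pictures are saved under pics/ and viewed, about 8 in all and at most 12, crops included, and the job is handed in when it is done.

Besides the shell and the picture viewer there is one more tool, called as a command line: name --argument value ..., lists and objects as JSON in quotes. servo_tool: Moves the arm, as the interface text tells. Its arguments: {"type":"object","properties":{"rows":{"type":"array","items":{"type":"array"}},"force":{"type":"number"}},"required":["rows"]}

```bash
mkdir -p pics; cat > h.py <<'E'
import numpy as np, cv2
from rig import *
def w(cam,p):
    T=np.array(get_calibration(cam)["world_to_cam"]); return (np.linalg.inv(T)@np.r_[p,1])[:3]
def onplane(cam,uv,z):
    c=get_calibration(cam);K=np.array(c["intrinsics"]);T=np.linalg.inv(np.array(c["world_to_cam"]))
    uv=np.atleast_2d(uv);d=(T[:3,:3]@np.linalg.inv(K)@np.c_[uv,np.ones(len(uv))].T).T;o=T[:3,3]
    return o+d*((z-o[2])/d[:,2])[:,None]
def proj(cam,P):
    c=get_calibration(cam);K=np.array(c["intrinsics"]);T=np.array(c["world_to_cam"])
    q=(T[:3,:3]@np.atleast_2d(P).T).T+T[:3,3];q=(K@q.T).T;return q[:,:2]/q[:,2:]
E
python3 - <<'E'
from h import *
np.set_printoptions(precision=1,suppress=True)
for c in("top","side"):
    im=grab_frame(c);cv2.imwrite(f"pics/{c}0.png",im)
    print(c,np.linalg.inv(np.array(get_calibration(c)["world_to_cam"])))
    for t in("rack_center","reader","sharps_bin","carton","tip_box"):
        for b in boxes_of(c,t)[:2]: print(t,round(b["conf"],2),w(c,b["centre"]))
        m=trace(c,t)
        if m and m[0]["conf"]>.3:
            k=m[0]["mask"];np.save(f"m_{c}_{t}.npy",k)
            print("  mask",cv2.minAreaRect(np.argwhere(k)[:,::-1].astype(np.float32)))
s=sense();print(s)
E
```

```text
top [[ -0.1  -1.    0.2 462.1]
 [ -1.    0.1  -0.    6.5]
 [  0.   -0.2  -1.  888.6]
 [  0.    0.    0.    1. ]]
rack_center 0.66 [ 473.8 -269.8   51.5]
rack_center 0.6 [751.4 -11.4  84.5]
  mask ((377.0400695800781, 252.78001403808594), (43.98204040527344, 64.34671783447266), 81.8698959350586)
reader 0.73 [755.7 -13.9  83.2]
  mask ((253.65773010253906, 159.4810791015625), (135.4283905029297, 101.98831176757812), 83.1572265625)
sharps_bin 0.86 [ 630.5 -208.1  119.4]
sharps_bin 0.58 [ 477.6 -269.    49.5]
  mask ((349.26776123046875, 184.51548767089844), (46.96241760253906, 50.35488510131836), 86.18592071533203)
carton 0.87 [648.2 214.2 101.9]
  mask ((155.0, 195.5), (45.0, 48.0), 90.0)
tip_box 0.91 [477.5 260.2  60.8]
  mask ((141.5, 277.9999694824219), (58.99999237060547, 39.99999237060547), 0.0)
side [[ -0.9  -0.3   0.3 321.4]
 [ -0.4   0.6  -0.7 606.2]
 [  0.   -0.8  -0.6 618. ]
 [  0.    0.    0.    1. ]]
rack_center 0.93 [ 470.5 -233.1   41.1]
rack_center 0.33 [752.6  47.2  78. ]
  mask ((348.20001220703125, 161.3999786376953), (39.84469223022461, 45.53679656982422), 18.4349498
[... 249 characters left out ...]
97, 55.576908111572266), 8.746161460876465)
carton 0.67 [642.9 246.8  84.9]
  mask ((185.76300048828125, 254.95956420898438), (65.80264282226562, 68.06058502197266), 36.25383758544922)
tip_box 0.71 [474.1 287.4  61.7]
  mask ((257.4154052734375, 322.0230712890625), (57.30404281616211, 77.769775390625), 29.744882583618164)
{'clock': 1.1, 'qpos': array([ 1.2,  0.4,  1.6,  0. ,  1.2, -0. ]), 'qvel': array([-0.,  0.,  0., -0., -0., -0.]), 'joint_efforts': array([  0. , -60.5, -34.2,   0. ,   0. ,  -0. ]), 'eef_pos': array([229.4, 581.4, 231.3]), 'tcp_rot': array([-3.1, -0. ,  2.8]), 'contact_force': array([-0.6, -0.2, -0.4]), 'wrist_torque': array([ 0.,  0., -0.]), 'opening': 0.9972914575632608}
```

View pics/top0.png

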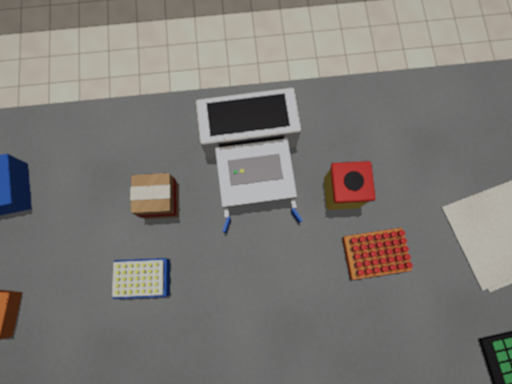

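View pics/side0.png

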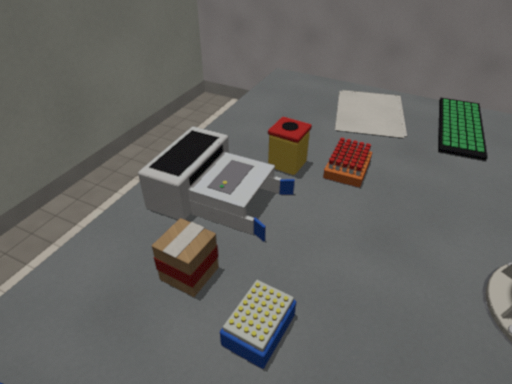

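```bash
python3 - <<'E'
import cv2,numpy as np
im=cv2.imread("pics/top0.png")
a=cv2.resize(im[85:285,190:420],None,fx=3.4,fy=3,interpolation=cv2.INTER_CUBIC)
cv2.imwrite("pics/z1.png",cv2.resize(im[85:285,190:420],None,fx=3,fy=3,interpolation=cv2.INTER_CUBIC))
from h import *
np.set_printoptions(precision=1,suppress=True)
hsv=cv2.cvtColor(im,cv2.COLOR_BGR2HSV)
bl=cv2.inRange(hsv,(100,120,60),(130,255,255));bl[:190]=0;bl[245:]=0;bl[:,:210]=0;bl[:,320:]=0
n,l,st,ce=cv2.connectedComponentsWithStats(bl)
for i in range(1,n): print(st[i],ce[i],onplane("top",ce[i],45))
# rack: orange/red mask; caps red
r=np.load("m_top_rack_center.npy")
red=cv2.inRange(hsv,(0,150,60),(18,255,255));red[:225]=0;red[285:]=0;red[:,:335]=0;red[:,420:]=0
P=np.argwhere(red)[:,::-1].astype(np.float32);R=cv2.minAreaRect(P);print(R,onplane("top",cv2.boxPoints(R),30))
# pixel corners test
for z in(0,30):print(proj("top",[[470,-270,z],[420,-270,z],[470,-200,z]]))
E
```

```text
[292 209  10  13  56] [296.2 215.1] [[581.8 -96.2  45. ]]
[223 217   7  16  57] [226.3 224.6] [[576.9  66.2  45. ]]
((377.05267333984375, 253.33380126953125), (43.409584045410156, 63.73671340942383), 81.02737426757812) [[ 522.  -197.6   30. ]
 [ 529.3 -347.2   30. ]
 [ 431.1 -344.1   30. ]
 [ 424.5 -198.    30. ]]
[[372.9 256.6]
 [376.5 278.1]
 [343.7 259.8]]
[[376.9 256.1]
 [380.7 278.3]
 [346.7 259.4]]
```

View pics/z1.png

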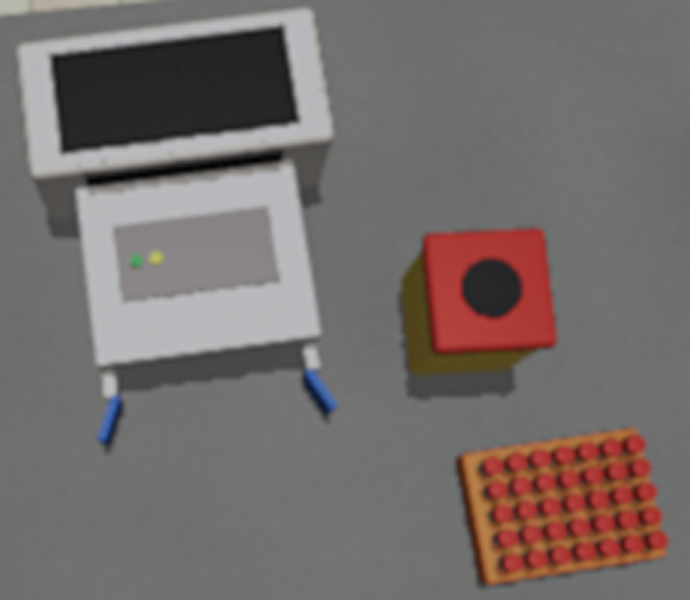

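```bash
cat >> h.py <<'E'
from scipy.optimize import minimize, least_squares
def boxpts(cx,cy,yaw,bx,by,z0,z1):
    s=np.array([[i*bx/2,j*by/2] for i in(-1,1) for j in(-1,1)]);c,n=np.cos(yaw),np.sin(yaw)
    s=s@np.array([[c,n],[-n,c]])+[cx,cy];return np.r_[np.c_[s,[z0]*4],np.c_[s,[z1]*4]]
def redmask(im,c,bb):
    hsv=cv2.cvtColor(im,cv2.COLOR_BGR2HSV);m=cv2.inRange(hsv,(0,130,50),(18,255,255))
    k=np.zeros_like(m);u0,v0,u1,v1=bb;k[v0:v1,u0:u1]=m[v0:v1,u0:u1]
    return cv2.morphologyEx(k,cv2.MORPH_CLOSE,np.ones((5,5)))
def fitrack(masks,x0):
    S=4;M={c:cv2.resize(m,None,fx=S,fy=S,interpolation=cv2.INTER_LINEAR)>127 for c,m in masks.items()}
    def cost(p):
        e=0
        for c,m in M.items():
            r=np.zeros(m.shape,np.uint8)
            for b in((100,140,0,30),(90,130,0,57)):
                q=((proj(c,boxpts(*p,*b))+.5)*S-.5)*16
                cv2.fillConvexPoly(r,cv2.convexHull(q.round().astype(np.int32)),1,shift=4)
            e+=(r.astype(bool)^m).sum()/m.sum()
        return e
    x0=np.array(x0);r=minimize(cost,x0,method="Nelder-Mead",options=dict(initial_simplex=np.vstack([x0]+[x0+d for d in np.diag([8,8,.1])])))
    return r.x,r.fun
E
python3 - <<'E'
from h import *
np.set_printoptions(precision=3,suppress=True)
t=cv2.imread("pics/top0.png");s=cv2.imread("pics/side0.png")
mt=redmask(t,"top",(335,222,425,290));ms=redmask(s,"side",(315,130,380,190))
cv2.imwrite("pics/m.png",ms)
for k in({"top":mt},{"side":ms},{"top":mt,"side":ms}):print(fitrack(k,(470,-270,.15)))
z=lambda u,v:((u)/3+190-.33,v/3+85-.33)
obs=[(z(98,363),20,1,76),(z(320,334),20,-1,76),(z(33,177),160,115,114),(z(332,137),160,-115,114),((226.3,224.6),-16,82,40),((296.2,215.1),-16,-82,40)]
def res(p):
    c,n=np.cos(p[2]),np.sin(p[2]);P=[]
    for _,x,y,h in obs:
        y=y*p[3] if abs(y)==1 else y
        P.append([p[0]+c*x-n*y,p[1]+n*x+c*y,h])
    return (proj("top",P)-[o[0] for o in obs]).ravel()
r=least_squares(res,[595,-14,.03,85]);print(r.x,r.fun.reshape(-1,2))
for n in("sharps_bin","carton","tip_box"):
    k=np.load(f"m_top_{n}.npy");print(n,onplane("top",cv2.boxPoints(cv2.minAreaRect(np.argwhere(k)[:,::-1].astype(np.float32))),{"sharps_bin":122,"carton":101,"tip_box":63}[n]))
E
```

```text
(array([ 476.728, -269.633,    0.042]), np.float64(0.07936944368068921))
(array([ 479.195, -277.391,    0.079]), np.float64(0.09755244755244755))
(array([ 477.911, -274.173,    0.064]), np.float64(0.1962934798376096))
[596.844 -14.922   0.031  83.596] [[-0.057  0.763]
 [-0.111  0.38 ]
 [-1.571 -0.221]
 [ 1.594 -0.305]
 [-0.05  -0.304]
 [ 0.215 -0.446]]
sharps_bin [[ 678.127 -158.053  122.   ]
 [ 674.111 -267.37   122.   ]
 [ 571.667 -256.354  122.   ]
 [ 575.794 -149.986  122.   ]]
carton [[705.4   261.012 101.   ]
 [694.218 155.796 101.   ]
 [594.218 161.984 101.   ]
 [605.135 264.509 101.   ]]
tip_box [[442.229 323.708  63.   ]
 [527.46  321.643  63.   ]
 [513.686 192.494  63.   ]
 [428.733 197.368  63.   ]]
```

```bash
cat >> h.py <<'E'
from scipy.spatial.transform import Rotation as Ro
def plan(pos,yaw,n,op,s=None):
    s=s or sense();p=np.array(s["eef_pos"]);R=Ro.from_euler("xyz",s["tcp_rot"])
    G=Ro.from_euler("xyz",[np.pi,0,yaw]);out=[]
    d=(np.array(pos)-p)/n;rv=(R.inv()*G).as_rotvec()/n
    for i in range(n):
        sh=R.inv().apply(d);out.append([op,[float(round(x,1)) for x in sh],[float(round(x,1)) for x in np.degrees(rv)]]);R=R*Ro.from_rotvec(rv)
    import json
    for i in range(0,n,8): print(json.dumps(out[i:i+8]))
E
python3 - <<'E'
from h import *
plan([477,-430,200],np.pi/2,18,60)
E
```

```text
[[60, [-33.4, -47.2, 1.7], [-0.0, 0.0, 3.8]], [60, [-36.5, -44.9, 1.7], [-0.0, 0.0, 3.8]], [60, [-39.4, -42.4, 1.7], [-0.0, 0.0, 3.8]], [60, [-42.1, -39.7, 1.7], [-0.0, 0.0, 3.8]], [60, [-44.6, -36.8, 1.7], [-0.0, 0.0, 3.8]], [60, [-47.0, -33.7, 1.7], [-0.0, 0.0, 3.8]], [60, [-49.1, -30.6, 1.7], [-0.0, 0.0, 3.8]], [60, [-51.0, -27.2, 1.7], [-0.0, 0.0, 3.8]]]
[[60, [-52.7, -23.8, 1.7], [-0.0, 0.0, 3.8]], [60, [-54.2, -20.2, 1.7], [-0.0, 0.0, 3.8]], [60, [-55.4, -16.6, 1.7], [-0.0, 0.0, 3.8]], [60, [-56.4, -12.9, 1.7], [-0.0, 0.0, 3.8]], [60, [-57.1, -9.1, 1.7], [-0.0, 0.0, 3.8]], [60, [-57.6, -5.3, 1.7], [-0.0, 0.0, 3.8]], [60, [-57.8, -1.5, 1.7], [-0.0, 0.0, 3.8]], [60, [-57.8, 2.4, 1.7], [-0.0, 0.0, 3.8]]]
[[60, [-57.5, 6.2, 1.7], [-0.0, 0.0, 3.8]], [60, [-57.0, 10.0, 1.7], [-0.0, 0.0, 3.8]]]
```

servo_tool --rows '[[60,[-33,-47,2],[0,0,3.8]],[60,[-36,-45,2],[0,0,3.8]],[60,[-39,-42,2],[0,0,3.8]],[60,[-42,-40,2],[0,0,3.8]],[60,[-45,-37,2],[0,0,3.8]],[60,[-47,-34,2],[0,0,3.8]],[60,[-49,-31,2],[0,0,3.8]],[60,[-51,-27,2],[0,0,3.8]]]'

```text
clock: 2.1
eef_pos: [338.4, 130.4, 215.6]
tcp_rot: [3.14, 0.0, 2.234]
contact_force: [1.4, -0.2, -0.3]
opening: 0.701
```

servo_tool --rows '[[60,[-53,-24,2],[0,0,3.8]],[60,[-54,-20,2],[0,0,3.8]],[60,[-55,-17,2],[0,0,3.8]],[60,[-56,-13,2],[0,0,3.8]],[60,[-57,-9,2],[0,0,3.8]],[60,[-58,-5,2],[0,0,3.8]],[60,[-58,-2,2],[0,0,3.8]],[60,[-58,2,2],[0,0,3.8]]]'

```text
clock: 3.1
eef_pos: [447.7, -319.9, 199.4]
tcp_rot: [3.141, 0.0, 1.702]
contact_force: [-0.0, 0.9, 0.5]
opening: 0.703
```

servo_tool --rows '[[60,[-58,6,2],[0,0,3.8]],[60,[-57,10,2],[0,0,3.8]],[60,[0,0,0],[0,0,0]]]'

```text
clock: 3.48
eef_pos: [475.4, -434.2, 194.7]
tcp_rot: [3.141, 0.001, 1.569]
contact_force: [-1.0, -0.1, -0.4]
opening: 0.703
```

```bash
python3 - <<'E'
from h import *
s=sense();print(s["clock"],s["eef_pos"],s["tcp_rot"],s["contact_force"],s["opening"])
plan([474,-400,10],np.pi/2+.05,5,60)
E
```

```text
3.475 [ 475.40803762 -434.21656055  194.68152151] [3.14097444e+00 1.20255718e-03 1.56852950e+00] [-1.04388531 -0.08797073 -0.38611007] 0.7025341419390689
[[60, [6.9, -0.3, 36.9], [0.0, 0.0, -0.6]], [60, [6.9, -0.2, 36.9], [0.0, 0.0, -0.6]], [60, [6.9, -0.2, 36.9], [0.0, 0.0, -0.6]], [60, [6.9, -0.1, 36.9], [0.0, 0.0, -0.6]], [60, [6.9, -0.0, 36.9], [0.0, 0.0, -0.6]]]
```

servo_tool --rows '[[60,[7,0,37],[0,0,-0.6]],[60,[7,0,37],[0,0,-0.6]],[60,[7,0,37],[0,0,-0.6]],[60,[7,0,37],[0,0,-0.6]],[60,[7,0,36],[0,0,-0.6]],[60,[0,0,0],[0,0,0]]]'

```text
clock: 4.22
eef_pos: [472.3, -393.1, 9.1]
tcp_rot: [-3.137, -0.004, 1.625]
contact_force: [-0.2, 0.3, 0.5]
opening: 0.704
```

servo_tool --rows '[[60,[8,0,0],[0,0,0]],[60,[8,0,0],[0,0,0]],[60,[5,0,0],[0,0,0]],[60,[4,0,0],[0,0,0]],[60,[4,0,0],[0,0,0]]]'

```text
clock: 4.85
eef_pos: [472.8, -366.5, 11.6]
tcp_rot: [3.141, 0.0, 1.624]
contact_force: [0.5, 0.1, -0.3]
opening: 0.704
```

```bash
python3 - <<'E'
from h import *
s=sense();print(s["clock"],s["eef_pos"],s["tcp_rot"],s["contact_force"],s["opening"])
t=grab_frame("top");i=grab_frame("side");cv2.imwrite("pics/top1.png",t);cv2.imwrite("pics/side1.png",i)
cv2.imwrite("pics/v1.png",np.hstack([cv2.resize(t[200:320,330:480],None,fx=2.6,fy=2.6),cv2.resize(i[80:200,280:430],None,fx=2.6,fy=2.6)]))
E
```

```text
4.85 [ 472.81044147 -366.49137266   11.60348575] [3.14118048e+00 3.85375145e-04 1.62438774e+00] [ 0.48914618  0.05161014 -0.34894052] 0.7035170234187559
```

View pics/v1.png

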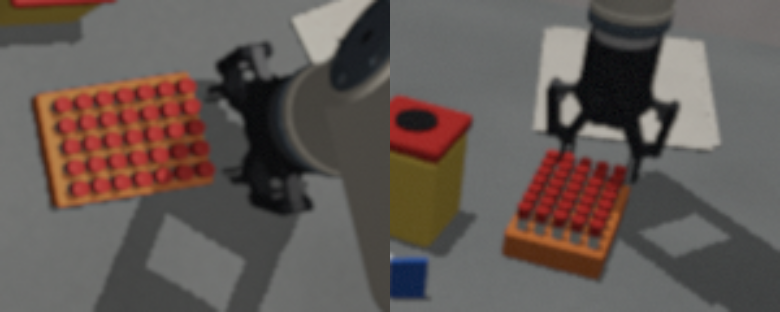

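servo_tool --rows '[[60,[5,0,0],[0,0,0]],[60,[6,0,0],[0,0,0]],[60,[8,0,0],[0,0,0]],[60,[10,0,0],[0,0,0]],[60,[10,0,0],[0,0,0]],[60,[10,0,0],[0,0,0]],[60,[10,0,0],[0,0,0]],[60,[10,0,0],[0,0,0]]]'

```text
clock: 5.95
eef_pos: [468.9, -297.0, 11.3]
tcp_rot: [3.142, 0.0, 1.624]
contact_force: [-0.0, -2.3, -1.0]
opening: 0.704
```

servo_tool --rows '[[60,[10,0,0],[0,0,0]],[60,[10,0,0],[0,0,0.2]],[60,[10,0,0],[0,0,0.2]],[60,[10,0,0],[0,0,0.2]],[60,[10,0,0],[0,0,0.2]],[60,[10,0,0],[0,0,0.2]],[60,[10,0,0],[0,0,0.2]],[60,[10,0,0],[0,0,0]]]'

```text
clock: 6.95
eef_pos: [465.4, -217.1, 11.3]
tcp_rot: [3.142, 0.0, 1.603]
contact_force: [-0.2, -2.1, -0.1]
opening: 0.7
```

servo_tool --rows '[[60,[10,0,0],[0,0,0]],[60,[10,0,0],[0,0,0]],[60,[10,0,0],[0,0,0]],[60,[8,0,0],[0,0,0]],[60,[6,0,0],[0,0,0]],[60,[4,0,0],[0,0,0]],[60,[2,0,0],[0,0,0]],[60,[0,0,0],[0,0,0]]]'

```text
clock: 7.95
eef_pos: [463.5, -167.5, 11.2]
tcp_rot: [-3.141, -0.0, 1.603]
contact_force: [0.8, 0.8, 0.3]
opening: 0.706
```

```bash
python3 - <<'E'
from h import *
np.set_printoptions(precision=3,suppress=True)
s=sense();print(s["clock"],s["eef_pos"],s["tcp_rot"],s["contact_force"])
t=grab_frame("top");i=grab_frame("side");cv2.imwrite("pics/top2.png",t);cv2.imwrite("pics/side2.png",i)
g=s["eef_pos"]+[0,83,0]
k={}
for c,im in(("top",t),("side",i)):
    q=proj(c,boxpts(g[0],g[1],0,150,190,0,60));a=np.r_[q.min(0),q.max(0)].astype(int)
    k[c]=redmask(im,c,a)
for kk in({"top":k["top"]},{"side":k["side"]},k):print(fitrack(kk,(g[0],g[1],.03)))
cv2.imwrite("pics/v2.png",np.hstack([cv2.resize(t[180:330,200:400],None,fx=2,fy=2),cv2.resize(i[130:280,230:430],None,fx=2,fy=2)]))
E
```

```text
7.95 [ 463.516 -167.543   11.19 ] [-3.141 -0.     1.603] [0.807 0.767 0.34 ]
(array([469.77 , -85.022,   0.04 ]), np.float64(0.05100785464180941))
(array([472.166, -89.755,   0.068]), np.float64(0.08722912770872292))
(array([470.046, -85.669,   0.047]), np.float64(0.15745065271027994))
```

View pics/v2.png

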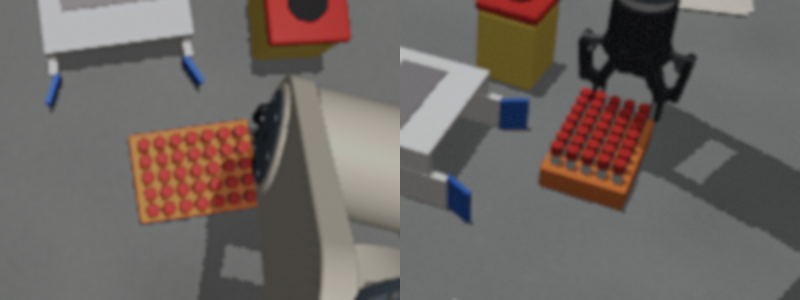

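servo_tool --rows '[[60,[6,0,0],[0,0,0]],[60,[10,0,0],[0,0,0]],[60,[10,0,0],[0,0,0]],[60,[10,0,0],[0,0,0]],[60,[10,0,0],[0,0,0]],[60,[8,0,0],[0,0,0]],[60,[6,0,0],[0,0,0]],[60,[4,0,0],[0,0,0]]]'

```text
clock: 9.05
eef_pos: [461.7, -103.5, 11.3]
tcp_rot: [-3.142, 0.0, 1.604]
contact_force: [0.1, -2.4, -0.8]
opening: 0.701
```

servo_tool --rows '[[60,[2,0,0],[0,0,0]],[60,[0,0,0],[0,0,0]],[60,[-5,0,0],[0,0,0]],[60,[-25,0,0],[0,0,0]],[60,[-30,0,-25],[0,0,0]],[60,[-20,0,-55],[0,0,0]],[60,[-40,0,-30],[0,0,0]],[60,[-40,0,0],[0,0,0]]]'

```text
clock: 10.05
eef_pos: [468.4, -264.2, 124.3]
tcp_rot: [3.137, 0.003, 1.603]
contact_force: [0.3, 1.0, -0.3]
opening: 0.707
```

```bash
cat >> h.py <<'E'
def rackpose(g,tag,yaw0=.03,views=("top","side")):
    k={}
    for c in views:
        im=grab_frame(c);cv2.imwrite(f"pics/{c}{tag}.png",im)
        q=proj(c,boxpts(g[0],g[1],yaw0,140,180,0,60));a=np.r_[q.min(0),q.max(0)].astype(int).clip(0)
        k[c]=redmask(im,c,a);print(c,fitrack({c:k[c]},(g[0],g[1],yaw0)))
E
python3 - <<'E'
from h import *
np.set_printoptions(precision=3,suppress=True)
s=sense();print(s["clock"],s["eef_pos"],s["tcp_rot"],s["contact_force"])
rackpose((469,-19),3)
t=cv2.imread("pics/top3.png");cv2.imwrite("pics/v3.png",cv2.resize(t[170:320,200:400],None,fx=3,fy=3))
E
```

```text
10.05 [ 468.351 -264.182  124.276] [3.137 0.003 1.603] [ 0.3    0.971 -0.312]
top (array([467.938, -19.08 ,   0.034]), np.float64(0.041007025761124125))
side (array([470.279, -23.556,   0.066]), np.float64(0.09564624525177753))
```

View pics/v3.png

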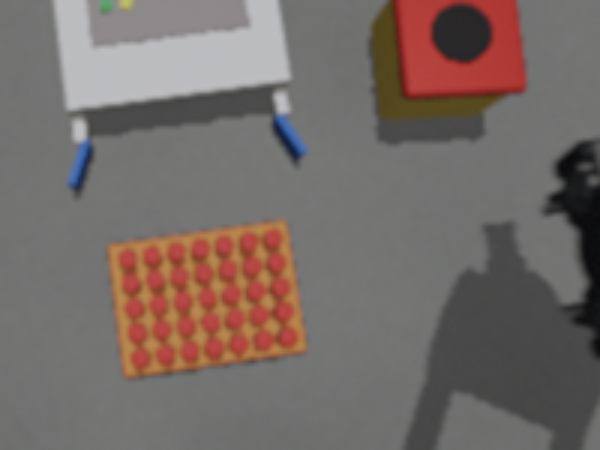

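```bash
python3 - <<'E'
from h import *
plan([375,-22,118],.031,10,80)
E
```

```text
[[80, [24.6, -8.5, 0.4], [0.0, -0.0, 9.0]], [80, [23.0, -12.3, 0.4], [0.0, -0.0, 9.0]], [80, [20.8, -15.7, 0.4], [0.0, -0.0, 9.0]], [80, [18.1, -18.8, 0.4], [0.0, -0.0, 9.0]], [80, [14.9, -21.4, 0.4], [0.0, -0.0, 9.0]], [80, [11.4, -23.4, 0.4], [0.0, -0.0, 9.0]], [80, [7.6, -24.9, 0.4], [0.0, -0.0, 9.0]], [80, [3.6, -25.8, 0.4], [0.0, -0.0, 9.0]]]
[[80, [-0.5, -26.1, 0.4], [0.0, -0.0, 9.0]], [80, [-4.5, -25.7, 0.4], [0.0, -0.0, 9.0]]]
```

servo_tool --rows '[[80,[25,-8,0],[0,0,9]],[80,[23,-12,0],[0,0,9]],[80,[21,-16,0],[0,0,9]],[80,[18,-19,0],[0,0,9]],[80,[15,-21,0],[0,0,9]],[80,[11,-23,0],[0,0,9]],[80,[8,-25,0],[0,0,9]],[80,[4,-26,0],[0,0,9]]]'

```text
clock: 11.15
eef_pos: [392.6, -65.4, 121.0]
tcp_rot: [-3.141, 0.001, 0.341]
contact_force: [-0.9, 0.4, -0.3]
opening: 0.937
```

servo_tool --rows '[[80,[-1,-26,0],[0,0,9]],[80,[-5,-26,0],[0,0,9]],[80,[0,0,0],[0,0,0]],[80,[0,0,0],[0,0,0]]]'

```text
clock: 11.65
eef_pos: [374.1, -17.9, 121.3]
tcp_rot: [3.141, -0.0, 0.036]
contact_force: [0.2, -0.2, 0.1]
opening: 0.94
```

```bash
python3 - <<'E'
from h import *
s=sense();print(s["clock"],s["eef_pos"],s["tcp_rot"],s["opening"])
plan([375,-22,6],.031,4,80)
E
```

```text
11.65 [374.12460987 -17.87419084 121.27351502] [ 3.14149765e+00 -1.16970839e-04  3.60250270e-02] 0.9404216832511969
[[80, [0.2, 1.0, 28.8], [0.0, -0.0, 0.1]], [80, [0.2, 1.0, 28.8], [0.0, -0.0, 0.1]], [80, [0.2, 1.0, 28.8], [0.0, -0.0, 0.1]], [80, [0.2, 1.0, 28.8], [0.0, -0.0, 0.1]]]
```

servo_tool --rows '[[80,[0,1,29],[0,0,0.1]],[80,[0,1,29],[0,0,0.1]],[80,[0,1,29],[0,0,0.1]],[80,[0,1,28],[0,0,0]],[80,[8,0,0],[0,0,0]],[80,[8,0,0],[0,0,0]],[80,[6,0,0],[0,0,0]],[80,[5,0,0],[0,0,0]]]'

```text
clock: 12.65
eef_pos: [402.4, -21.0, 7.1]
tcp_rot: [3.141, -0.002, 0.028]
contact_force: [0.5, -0.4, 0.2]
opening: 0.937
```

servo_tool --rows '[[80,[4,0,0],[0,0,0]],[80,[5,0,0],[0,0,0]],[80,[6,0,0],[0,0,0]],[80,[7,0,0],[0,0,0]],[80,[8,0,0],[0,0,0]],[80,[8,0,0],[0,0,0]],[80,[8,0,0],[0,0,0]],[80,[8,0,0],[0,0,0]]]'

```text
clock: 13.65
eef_pos: [455.7, -19.5, 6.2]
tcp_rot: [3.142, -0.0, 0.027]
contact_force: [-1.0, -0.4, -1.3]
opening: 0.937
```

servo_tool --rows '[[80,[6,0,0],[0,0,0]],[80,[5,0,0],[0,0,0]],[80,[4,0,0],[0,0,0]],[80,[2,0,0],[0,0,0]],[80,[0,0,0],[0,0,0]]]'

```text
clock: 14.28
eef_pos: [472.4, -19.0, 6.3]
tcp_rot: [3.142, -0.001, 0.027]
contact_force: [-1.4, 0.5, -0.2]
opening: 0.936
```

```bash
python3 - <<'E'
from h import *
np.set_printoptions(precision=3,suppress=True)
s=sense();print(s["clock"],s["eef_pos"],s["tcp_rot"],s["contact_force"])
rackpose(s["eef_pos"]+[62,2,0],4)
t=cv2.imread("pics/top4.png");i=cv2.imread("pics/side4.png");
cv2.imwrite("pics/v4.png",np.hstack([cv2.resize(t[160:310,180:330],None,fx=2.6,fy=2.6),cv2.resize(i[140:290,220:370],None,fx=2.6,fy=2.6)]))
E
```

```text
14.275 [472.419 -19.041   6.343] [ 3.142 -0.001  0.027] [-1.373  0.547 -0.155]
top (array([583.087, -15.476,   0.047]), np.float64(2.2537960954446854))
side (array([543.227, -15.645,   0.257]), np.float64(0.28627232142857145))
```

View pics/v4.png

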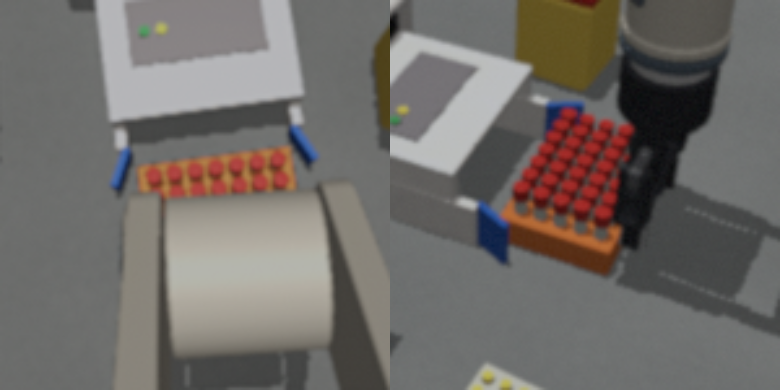

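servo_tool --rows '[[80,[3,0,0],[0,0,0]],[80,[4,0,0],[0,0,0]],[80,[4,0,0],[0,0,0]],[80,[4,0,0],[0,0,0]],[80,[4,0,0],[0,0,0]],[80,[4,0,0],[0,0,0]],[80,[4,0,0],[0,0,0]],[80,[3,0,0],[0,0,0]]]'

```text
clock: 15.38
eef_pos: [502.4, -18.2, 6.3]
tcp_rot: [3.142, -0.0, 0.027]
contact_force: [-3.2, -0.1, 0.2]
opening: 0.939
```

servo_tool --rows '[[80,[3,0,0],[0,0,0]],[80,[3,0,0],[0,0,0]],[80,[3,0,0],[0,0,0]],[80,[2,0,0],[0,0,0]]]'

```text
clock: 15.88
eef_pos: [513.3, -17.9, 6.3]
tcp_rot: [3.142, -0.0, 0.027]
contact_force: [-1.6, -0.5, 0.4]
opening: 0.938
```

servo_tool --rows '[[80,[1,0,0],[0,0,0]],[80,[1,0,0],[0,0,0]],[80,[1,0,0],[0,0,0]],[80,[1,0,0],[0,0,0]]]'

```text
clock: 16.38
eef_pos: [517.1, -17.8, 6.3]
tcp_rot: [3.142, 0.0, 0.027]
contact_force: [-2.7, 0.5, 0.3]
opening: 0.935
```

servo_tool --rows '[[80,[1,0,0],[0,0,0]],[80,[1,0,0],[0,0,0]],[80,[1,0,0],[0,0,0]],[80,[1,0,0],[0,0,0]]]'

```text
clock: 16.88
eef_pos: [521.1, -17.7, 6.3]
tcp_rot: [-3.142, 0.0, 0.027]
contact_force: [-2.7, 0.2, -0.3]
opening: 0.939
```

servo_tool --rows '[[80,[1,0,0],[0,0,0]],[80,[1,0,0],[0,0,0]],[80,[1,0,0],[0,0,0]]]'

```text
clock: 17.25
eef_pos: [524.1, -17.6, 6.3]
tcp_rot: [3.142, -0.0, 0.027]
contact_force: [-2.0, -0.7, 0.9]
opening: 0.935
```

servo_tool --rows '[[80,[1,0,0],[0,0,0]],[80,[1,0,0],[0,0,0]],[80,[1,0,0],[0,0,0]]]'

```text
clock: 17.62
eef_pos: [527.1, -17.5, 6.3]
tcp_rot: [3.142, -0.0, 0.027]
contact_force: [-2.3, -0.0, 0.7]
opening: 0.939
```

servo_tool --rows '[[80,[1,0,0],[0,0,0]],[80,[1,0,0],[0,0,0]],[80,[1,0,0],[0,0,0]]]'

```text
clock: 18.0
eef_pos: [530.1, -17.5, 6.3]
tcp_rot: [3.142, 0.0, 0.027]
contact_force: [-2.3, 0.4, 0.4]
opening: 0.935
```

servo_tool --rows '[[80,[1,0,0],[0,0,0]],[80,[1,0,0],[0,0,0]]]'

```text
clock: 18.25
eef_pos: [532.1, -17.4, 6.3]
tcp_rot: [3.142, 0.0, 0.027]
contact_force: [-3.3, 0.5, 0.4]
opening: 0.939
```

servo_tool --rows '[[80,[1,0,0],[0,0,0]],[80,[1,0,0],[0,0,0]]]'

```text
clock: 18.5
eef_pos: [534.1, -17.3, 6.3]
tcp_rot: [3.142, -0.0, 0.027]
contact_force: [-2.8, 0.5, 0.6]
opening: 0.939
```

servo_tool --rows '[[80,[1,0,0],[0,0,0]],[80,[1,0,0],[0,0,0]]]'

```text
clock: 18.75
eef_pos: [536.1, -17.3, 6.3]
tcp_rot: [-3.142, -0.0, 0.027]
contact_force: [-2.8, -0.6, 1.7]
opening: 0.937
```

servo_tool --rows '[[80,[1,0,0],[0,0,0]],[80,[1,0,0],[0,0,0]],[80,[1,0,0],[0,0,0]]]'

```text
clock: 19.12
eef_pos: [539.1, -17.2, 6.3]
tcp_rot: [3.142, 0.0, 0.027]
contact_force: [-3.3, -0.3, 1.1]
opening: 0.94
```

servo_tool --rows '[[80,[1,0,0],[0,0,0]],[80,[1,0,0],[0,0,0]]]'

```text
clock: 19.38
eef_pos: [541.1, -17.2, 6.3]
tcp_rot: [3.142, -0.0, 0.027]
contact_force: [-3.5, -0.1, 1.1]
opening: 0.938
```

servo_tool --rows '[[80,[1,0,0],[0,0,0]],[80,[1,0,0],[0,0,0]]]'

```text
clock: 19.62
eef_pos: [543.1, -17.1, 6.3]
tcp_rot: [-3.142, 0.0, 0.027]
contact_force: [-2.5, -0.4, 1.0]
opening: 0.938
```

servo_tool --rows '[[80,[1,0,0],[0,0,0]],[80,[1,0,0],[0,0,0]]]'

```text
clock: 19.88
eef_pos: [545.1, -17.1, 6.3]
tcp_rot: [-3.142, -0.0, 0.027]
contact_force: [-3.6, 0.8, 0.6]
opening: 0.938
```

servo_tool --rows '[[80,[1,0,0],[0,0,0]],[80,[1,0,0],[0,0,0]]]'

```text
clock: 20.12
eef_pos: [546.8, -17.0, 6.3]
tcp_rot: [3.142, 0.001, 0.027]
contact_force: [-4.7, -0.5, 2.4]
opening: 0.942
```

servo_tool --rows '[[80,[1,0,0],[0,0,0]],[80,[1,0,0],[0,0,0]]]'

```text
clock: 20.38
eef_pos: [547.9, -17.0, 6.1]
tcp_rot: [-3.142, 0.002, 0.028]
contact_force: [-7.2, -0.9, 4.8]
opening: 0.936
```

servo_tool --rows '[[80,[1,0,0],[0,0,0]],[80,[0,0,0],[0,0,0]]]'

```text
clock: 20.62
eef_pos: [548.5, -16.9, 6.0]
tcp_rot: [-3.142, 0.003, 0.028]
contact_force: [-8.0, -0.5, 4.5]
opening: 0.935
```

servo_tool --rows '[[80,[1,0,0],[0,0,0]],[80,[0,0,0],[0,0,0]]]'

```text
clock: 20.88
eef_pos: [548.9, -16.9, 5.9]
tcp_rot: [-3.141, 0.004, 0.028]
contact_force: [-9.7, -0.8, 4.6]
opening: 0.935
```

servo_tool --rows '[[80,[1,0,0],[0,0,0]],[80,[0.5,0,0],[0,0,0]],[80,[0,0,0],[0,0,0]]]'

```text
clock: 21.25
eef_pos: [549.6, -16.9, 5.8]
tcp_rot: [-3.141, 0.006, 0.028]
contact_force: [-11.7, -1.0, 6.0]
opening: 0.938
```

servo_tool --rows '[[80,[0.5,0,0],[0,0,0]],[80,[0.5,0,0],[0,0,0]],[80,[0,0,0],[0,0,0]]]'

```text
clock: 21.62
eef_pos: [550.1, -16.8, 5.7]
tcp_rot: [-3.141, 0.007, 0.028]
contact_force: [-12.1, 0.0, 6.7]
opening: 0.934
```

servo_tool --rows '[[80,[0.5,0,0],[0,0,0]],[80,[0,0,0],[0,0,0]],[80,[0,0,0],[0,0,0]],[80,[0,0,0],[0,0,0]],[80,[0,0,0],[0,0,0]]]'

```text
clock: 22.25
eef_pos: [550.3, -16.8, 5.6]
tcp_rot: [-3.141, 0.007, 0.028]
contact_force: [-12.8, -0.0, 8.2]
opening: 0.938
```

servo_tool --rows '[[80,[-1,0,0],[0,0,0]],[80,[-1,0,0],[0,0,0]],[80,[-1,0,0],[0,0,0]],[80,[-1,0,0],[0,0,0]],[80,[-0.5,0,0],[0,0,0]],[80,[-0.5,0,0],[0,0,0]],[80,[-0.5,0,0],[0,0,0]],[80,[-0.5,0,0],[0,0,0]]]'

```text
clock: 23.25
eef_pos: [548.7, -17.0, 6.5]
tcp_rot: [3.142, -0.001, 0.027]
contact_force: [-2.1, -0.8, -1.7]
opening: 0.937
```

servo_tool --rows '[[80,[-0.5,0,0],[0,0,0]],[80,[-0.5,0,0],[0,0,0]],[80,[-0.5,0,0],[0,0,0]],[80,[-0.5,0,0],[0,0,0]],[80,[-0.5,0,0],[0,0,0]],[80,[-0.5,0,0],[0,0,0]],[80,[0,0,0],[0,0,0]]]'

```text
clock: 24.12
eef_pos: [545.0, -17.0, 6.3]
tcp_rot: [3.142, 0.0, 0.027]
contact_force: [0.4, -0.2, 1.1]
opening: 0.938
```

servo_tool --rows '[[80,[-5,0,0],[0,0,0]],[80,[-15,0,0],[0,0,0]],[80,[-40,0,0],[0,0,0]],[80,[-50,0,-40],[0,0,0]],[80,[0,0,-60],[0,0,0]],[80,[0,55,-30],[0,0,0]],[80,[0,60,0],[0,0,0]],[80,[0,60,0],[0,0,0]]]'

```text
clock: 25.12
eef_pos: [440.2, -196.2, 135.9]
tcp_rot: [3.141, -0.001, 0.028]
contact_force: [1.6, 0.2, -0.3]
opening: 0.937
```

servo_tool --rows '[[80,[0,60,0],[0,0,0]],[80,[0,60,0],[0,0,0]],[80,[0,0,0],[0,0,0]]]'

```text
clock: 25.5
eef_pos: [443.5, -318.1, 135.1]
tcp_rot: [3.14, -0.001, 0.024]
contact_force: [-0.0, 0.8, -0.8]
opening: 0.938
```

```bash
python3 - <<'E'
from h import *
np.set_printoptions(precision=3,suppress=True)
s=sense();print(s["clock"],s["eef_pos"])
for c in("top","side"): cv2.imwrite(f"pics/{c}5.png",grab_frame(c))
t=cv2.imread("pics/top5.png");i=cv2.imread("pics/side5.png");
cv2.imwrite("pics/v5.png",np.hstack([cv2.resize(t[140:260,190:330],None,fx=2.8,fy=2.8,interpolation=2),cv2.resize(i[140:260,200:340],None,fx=2.8,fy=2.8,interpolation=2)]))
m=redmask(t,"top",(225,190,295,260));P=np.argwhere(m);print(P.min(0),P.max(0))
# rear edge of the foot (z=30): lowest red/orange pixel per column
u=np.arange(P[:,1].min()+5,P[:,1].max()-4);v=[P[P[:,1]==k,0].max()+.5 for k in u]
f=np.polyfit(u,v,1);q=onplane("top",[[k,np.polyval(f,k)] for k in(P[:,1].min(),P[:,1].max())],15);print(q)
r=(q.mean(0)-[597,-15,0])[:2];c,n=np.cos(.031),np.sin(.031);print("rear in reader",c*r[0]+n*r[1],-n*r[0]+c*r[1],"yaw",np.arctan2(-(q[0]-q[1])[0],(q[0]-q[1])[1])-.031)
E
```

```text
25.5 [ 443.491 -318.088  135.084]
[199 231] [234 292]
[[554.627  59.443  15.   ]
 [559.236 -86.311  15.   ]]
rear in reader -40.000409285450075 2.8072209160286636 yaw 0.0006113824977106164
```

View pics/v5.png

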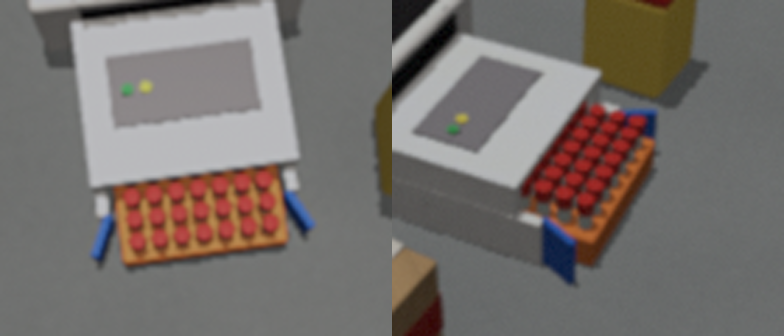

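```bash
python3 -c "
from rig import *
print(sign_off(),sense()['clock'])"
```

```text
the job is handed in; nothing more can be done
the job is handed in; nothing more can be done
```

The rack is in the reader bay against the sprung stop, and the job is handed in at about 25.5 s of the 72 s. I moved it by pushing the foot with both open fingers: sideways by its short face onto the bay's centre line, then straight in until I felt the stop.

- **Press on the stop:** wrist force peaked at about 12.8 N. Taking off 3 to 4 N of sliding and rubbing leaves about 9 N on the pad, held for roughly 0.6 s. The pad travelled about 4 mm, which agrees. There is no direct reading of the pad force, so this is an estimate.
- **Last camera check:** the rack is flat and within about 0.001 rad of square. The measured centre-line offset is about 2.8 mm, at a resolution of about 2 mm per pixel. Its rear face is about 40 mm in front of the mouth, so its front is about 60 mm inside.
- **Contact after easing off:** I backed off slowly, and the fingers came free near where the pad was first felt. That the rack still rests on the pad is inferred from this, not measured directly.
- **Checks that failed or disagreed:** one rack measurement, taken at the bay mouth, failed because the arm blocked the view, so I relied on the arm position and the picture instead. The side camera put the rack about 3 to 8 mm and 0.03 rad off the top camera. I used the top camera because the reader was measured with it.
- **Obstacles:** I saw no contact with the bin, the carton or the tip box.

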